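# Make up the two table caddies

### The job

Make up the two condiment caddies for the guests' tables. The long caddy gets the oil cruet in its middle compartment with the pepper mill and the salt shaker on either side of it; the short caddy gets the low jam jar and the sugar pourer, one to a compartment. Keep everything upright and set it down on the caddy's floor, gently, without dropping it; leave the tall jar where it stands.

Things in the scene. Friction and masses are not known exactly. Their poses are not given: they have to be found in the camera images.
- long_caddy: Long plywood caddy, three open compartments in a row: 258 mm long (its y axis), 90 wide (its x axis), loose, about 0.64 kg. Origin: centre of its underside, z up. Floor 6 mm thick; walls and dividers 6 mm thick, tops 40 mm above the worktop; end walls have hand slots and rise to 60 mm. Compartments 78 x 78 mm inside, centred at y = -84, 0 and +84 mm, x = 0. The ends are alike.
- short_caddy: Short plywood caddy, two open compartments: 174 mm long (its y axis), 90 wide (its x axis), loose, about 0.5 kg. Origin: centre of its underside, z up. Floor 6 mm thick; walls and divider 6 mm thick, tops 40 mm above the worktop; end walls have hand slots and rise to 60 mm. Compartments 78 x 78 mm inside, centred at y = -42 and +42 mm, x = 0. The caddies may swap sides.
- oil_cruet: Conical green-glass oil cruet, 152 mm tall, 0.38 kg. Foot 62 mm in diameter, tapering to a straight neck 28 mm in diameter from 88 to 125 mm above its foot (grip it there, 110 mm up); steel collar 31 mm across at 125 to 132 mm; a small bent steel spout above, pointing to its -x. Loose, upright on the worktop, any yaw. Origin: centre of its underside, z up its axis.
- pepper_mill: Turned dark-wood pepper mill, 140 mm tall, about 0.2 kg. Foot 52 mm in diameter, waist 36 mm, a head 44 mm in diameter between 78 and 118 mm above its foot (grip it there, about 102 mm up), small round steel nut on top. Loose, upright on the worktop, any yaw. Origin: centre of its underside, z up its axis.
- salt_shaker: Small glass salt shaker with a domed, pierced steel cap, 42 mm in diameter, 82 mm tall, about 0.13 kg; grip it about 60 mm above its foot. Loose, upright on the worktop, any yaw. Origin: centre of its underside, z up its axis.
- jam_jar: Low jam jar of clear glass with a paper label and a flat steel lid, 62 mm in diameter, 70 mm tall, about 0.24 kg; grip it by the lid and upper body, about 60 mm above its foot. Loose, upright on the worktop, any yaw. Origin: centre of its underside, z up its axis.
- sugar_pourer: Glass sugar pourer with a conical steel cap and a short upright pouring tube 10 mm thick, 130 mm tall, about 0.28 kg. Foot 62 mm in diameter, body 58 mm in diameter between 30 and 96 mm above its foot (grip it there, about 75 mm up), cone and tube above. Loose, upright on the worktop, any yaw. Origin: centre of its underside, z up its axis.
- tall_jar: Tall, wide jar of preserves with a paper label and a flat steel lid, 70 mm in diameter, 115 mm tall, about 0.36 kg. It is not wanted: it stays where it stands among the stock. Loose, upright on the worktop, any yaw. Origin: centre of its underside, z up its axis.

How it is judged:
By the outcome, as a careful person would: the job done as asked, in the order asked, and still so for the second after the job is handed in, with the robot touching nothing.
It also fails if it takes over 128 s, if anything falls off the work surface, if the arm or the gripper's body presses on something with over 40 N, if the wrist force passes 120 N, or if a joint passes its speed limit or range.

### The arm

A 7-joint arm with a two-finger parallel gripper is mounted at the origin on the work surface. World frame = base frame: x ahead of the robot, y to its left, z up, the work surface at z = 0. Lengths are in m, angles in rad, forces in N, time in s.
With the tool pointing down it reaches from about 0.35 to 0.9 m from the base axis. Payload 19.9 kg.
Tool frame: the origin (TCP) lies at the very end of the fingers, on their centre line; the grasp point (between the pads) lies 19 mm behind it; z points along the fingers, y is the line along which they close (so a half turn about z gives the same grasp; the last joint's range is limited). The gripper opens to 94 mm and grips with 3 to 60 N. Pads are 16 mm wide; open, the fingers measure 119 mm over their backs; the gripper's body (75 mm by 177 mm) begins 78 mm behind the grasp point.
Start: joints at [1.306, 0.417, -0.01, 1.614, 0.005, 1.111, -0.053], TCP at [0.138, -0.61, 0.205] pointing down, gripper open.
Joint ranges: [-2.81, 2.81], [-0.39, 2.02], [-1.27, 1.25], [0.06, 2.57], [-1.19, 4.33], [0.19, 2], [-2.82, 2.82]. Speed limits (rad/s): [1.89, 1.89, 2.39, 2.39, 3.01, 3.01, 3.01].

### API

Orientations are given as a unit quaternion [x, y, z, w].
In Python, from cell import robot, read_camera, camera_params, job gives the robot as it stands.
- The arm moves only by the tool servo_tool, never from a script. Its argument "increments" is a list of rows, each an object with "dp": the shift along the tool's x, y, z scaled (see below), a list of three; "turn": the turn, a rotation vector about the tool's x, y, z scaled (see below), a list of three; "grip": the opening, from 0 (shut) to 1 (fully open). In form: [{"dp": [dx, dy, dz], "turn": [wx, wy, wz], "grip": grip}, ...]. A call has 1 to 10 rows; each row shifts and turns the commanded pose from where the row before left it, along the tool's axes as they then stand; what a row does not reach is not made up. The controller multiplies each number of a shift by 0.6 m and each number of a turn by 360 degrees. A row lasts 1/8 s, in which the tool goes at most 62.5 mm and 10.7 degrees, less where a joint would pass 70% of its speed; a pose out of reach is approached as far as the arm can. A call with a number of a shift or a turn outside -1 to 1 is refused whole. A call with a gripper value outside its range is refused whole. The fingers move at their own pace and stop on an object; "newtons" is the grip in N (left out, the last holds). Time passes only in rows, so rows that do not move let the fingers close. It gives the time, the measured TCP pose, the force, the opening and the grip force at its end, in the units of the state.
- robot.sense(): the state, without advancing time (a new reading comes with each control period).
- read_camera(name): name is "side" or "top"; returns the picture (400x640x3 uint8, red, green, blue); there is no depth.
- camera_params(name): a dict with "mtx" (3x3 intrinsics, pixels), "R" (3x3) and "t" (3): a world point X has camera coordinates R X + t. Camera axes: x right, y down, z forward; pixel columns grow to the right and rows downward; lengths in m; the calibration is good to about 2 mm. A picture is of the moment at which its call begins. camera_params takes no time and is no camera call.
- job.job_done(): hands the job in; it is judged then, once.
The state is a dict: "clock": time; "joints": joint angles; "dq": joint speeds; "effort": joint torques, N m; "tcp_pos": TCP position; "ee_rot": TCP orientation; "contact_force": force on the tool from outside, world axes, zero at the start; "moment": the same for the moment, N m; "opening": finger opening in m; "grip_force": force on a finger pad.
Only numpy, scipy, OpenCV 4.12 (cv2) and the standard library are available. Lean on these libraries where they do the work, as an engineer would, in place of code of your own. Each camera call takes 0.05 s, during which the arm holds its last target. There are 200 camera calls.

## Working session

There is one attempt and no reset: what is moved stays moved. The work goes in short steps, Python scripts to look and compute and a tool call to move; the robot and the scene stay as the last step left them, time stands still between calls to the robot, and variables do not carry over. Pictures are saved under pics/ and viewed, at most 14 in all, crops included, and the job is handed in when it is done.

Besides the shell and the picture viewer there is one more tool, called after "Emit:" by a JSON object that holds its "method" and its "body", one argument or row to a line. servo_tool: Moves the arm, as the interface text tells. Its arguments: {"type":"object","properties":{"increments":{"type":"array","items":{"type":"object","properties":{"dp":{"type":"array","items":{"type":"number","minimum":-1,"maximum":1}},"turn":{"type":"array","items":{"type":"number","minimum":-1,"maximum":1}},"grip":{"type":"number"}}}},"newtons":{"type":"number"}},"required":["increments"]}

```bash
mkdir -p pics; python3 - <<'E'
from cell import robot, read_camera, camera_params, job
import cv2
for n in("side","top"):
    im=read_camera(n); cv2.imwrite(f"pics/{n}0.png",im[...,::-1]); p=camera_params(n); print(n,p['mtx'],p['R'],p['t'])
s=robot.sense(); print({k:s[k] for k in('clock','tcp_pos','ee_rot','contact_force','opening')})
E
```

```text
side [[401.93472275   0.         318.97791783]
 [  0.         401.93472275 199.76464949]
 [  0.           0.           1.        ]] [[-7.54982421e-01 -6.55744580e-01 -7.67722578e-04]
 [-3.18814930e-01  3.68085719e-01 -8.73424263e-01]
 [ 5.73025814e-01 -6.59175204e-01 -4.86959410e-01]] [0.38448167 0.20162606 0.77292314]
top [[380.16608864   0.         315.66054819]
 [  0.         380.16608864 197.33706839]
 [  0.           0.           1.        ]] [[ 0.01354871 -0.9998728   0.00841578]
 [-0.99420193 -0.0143688  -0.10656482]
 [ 0.10667219 -0.00692317 -0.99427014]] [0.00161515 0.49096743 0.84946795]
{'clock': 0.1, 'tcp_pos': array([ 0.13802964, -0.60925412,  0.20489868]), 'ee_rot': array([ 9.93802027e-01,  1.11163174e-01, -8.37999611e-05, -5.22001905e-04]), 'contact_force': array([-0.39138365,  0.85006275, -0.13989099]), 'opening': 0.09393894691417345}
```

View pics/top0.png

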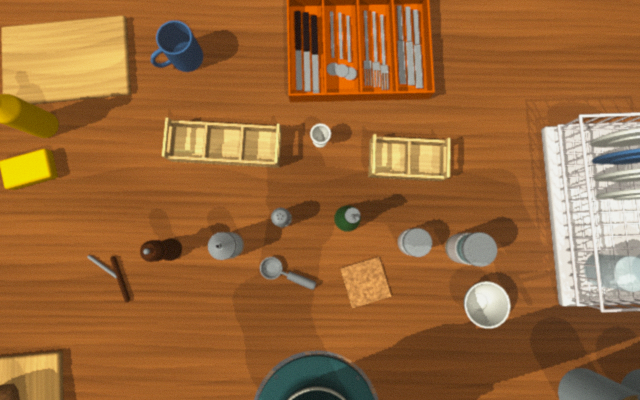

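View pics/side0.png

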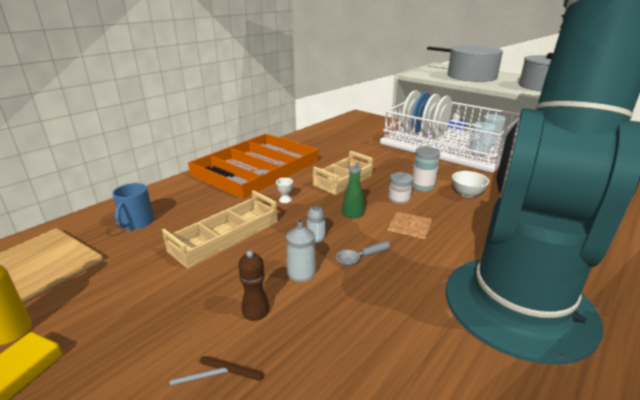

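The top view shows the long caddy around (222,142) and the short one around (410,157). The pepper mill is at about (150,250), pourer (225,245), salt (281,217), cruet (347,217), jam jar (415,242) and tall jar (478,248). I'll enlarge both pictures.

```bash
python3 - <<'E'
import cv2
a=cv2.imread('pics/top0.png')[110:275,135:335]; cv2.imwrite('pics/ta.png',cv2.resize(a,None,fx=4,fy=3.6,interpolation=cv2.INTER_CUBIC)) if 0 else cv2.imwrite('pics/ta.png',cv2.resize(a,(800,594),interpolation=cv2.INTER_CUBIC) if 0 else cv2.resize(a,None,fx=3.6,fy=3.6,interpolation=cv2.INTER_CUBIC))
a=cv2.imread('pics/top0.png')[110:275,325:505]; cv2.imwrite('pics/tb.png',cv2.resize(a,None,fx=3.6,fy=3.6,interpolation=cv2.INTER_CUBIC))
a=cv2.imread('pics/side0.png')[140:330,155:450]; cv2.imwrite('pics/sa.png',cv2.resize(a,None,fx=2.7,fy=2.7,interpolation=cv2.INTER_CUBIC))
E
```

```text
(no output)
```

View pics/ta.png

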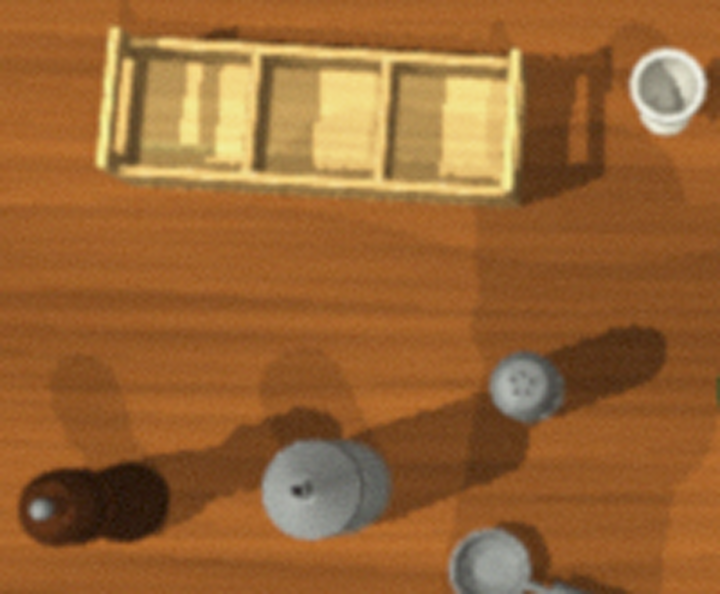

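View pics/tb.png

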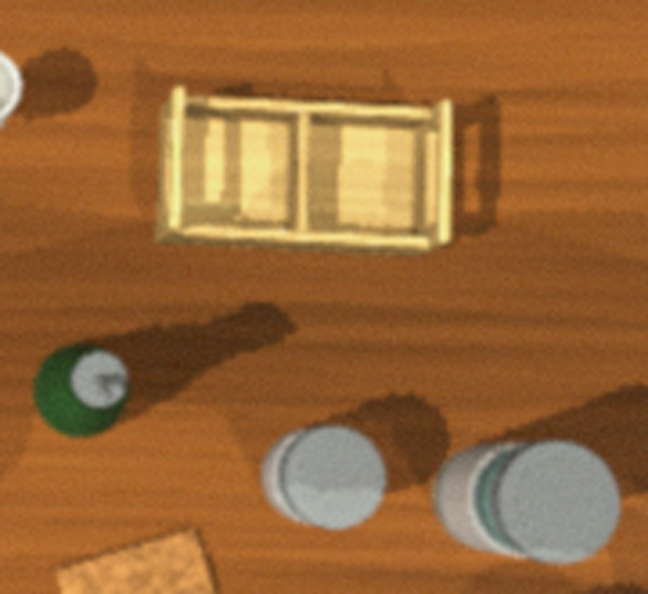

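View pics/sa.png

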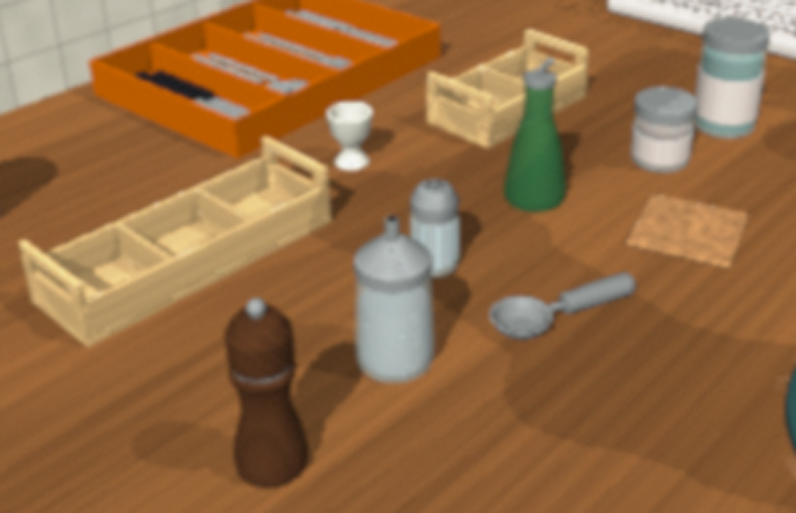

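The crops give usable points. In ta (offset 135,110, scale 3.6): mill nut (41,509), pourer tube (304,489), salt cap (522,382), and divider tops (258,50–182) and (386,57–188). In tb (offset 325,110): cruet collar (99,379), jam lid (334,477), tall lid (557,502).

```bash
cat > h.py <<'E'
import numpy as np
from cell import robot, read_camera, camera_params, job
def ray(cam,u,v,z):
    p=camera_params(cam); R,t=p['R'],p['t']; c=-R.T@t
    d=R.T@np.linalg.solve(p['mtx'],[u,v,1.]); return c+d*(z-c[2])/d[2]
def proj(cam,X):
    p=camera_params(cam); q=p['mtx']@(p['R']@np.array(X)+p['t']); return q[:2]/q[2]
E
python3 - <<'E'
from h import *
def T(o,x,y,z): return ray('top',o+(x+.5)/3.6-.5,110+(y+.5)/3.6-.5,z)
a,b=135,325
S=lambda X:(155+(proj('side',X)[0]-155)*1-155)*2.7
for n,o,x,y,z in [('mill',a,41,509,.138),('sugar',a,304,489,.130),('salt',a,522,382,.082),('saltcap',a,526,386,.065),('cruet',b,99,379,.130),('jam',b,334,477,.07),('tall',b,557,502,.115),
 ('L end1 a',a,115,30,.06),('L end1 b',a,103,168,.06),('L end2 a',a,517,50,.06),('L end2 b',a,513,197,.06),
 ('L d1a',a,259,48,.04),('L d1b',a,249,184,.04),('L d2a',a,387,55,.04),('L d2b',a,382,190,.04),
 ('S e1a',b,179,88,.06),('S e1b',b,174,231,.06),('S e2a',b,446,101,.06),('S e2b',b,444,243,.06),('S da',b,304,101,.04),('S db',b,302,239,.04),('cup',a,668,85,.06)]:
    X=T(o,x,y,z); q=proj('side',X); print(n,X.round(4),'r',np.hypot(*X[:2]).round(3),'side crop',((q-[155,140])*2.7).round(), 'foot',((proj('side',[X[0],X[1],0])-[155,140])*2.7).round())
E
```

```text
mill [0.3677 0.3421 0.138 ] r 0.502 side crop [258. 302.] foot [275. 462.]
sugar [0.3803 0.2008 0.13  ] r 0.43 side crop [396. 217.] foot [399. 356.]
salt [0.4441 0.0855 0.082 ] r 0.452 side crop [435. 185.] foot [435. 264.]
saltcap [0.4427 0.0845 0.065 ] r 0.451 side crop [437. 202.] foot [437. 264.]
cruet [ 0.4451 -0.065   0.13  ] r 0.45 side crop [541.  78.] foot [535. 198.]
jam [ 0.3918 -0.2128  0.07  ] r 0.446 side crop [667. 100.] foot [660. 160.]
tall [ 0.3797 -0.3273  0.115 ] r 0.501 side crop [737.  29.] foot [724. 125.]
L end1 a [0.6626 0.3476 0.06  ] r 0.748 side crop [ 26. 241.] foot [ 39. 300.]
L end1 b [0.5745 0.3502 0.06  ] r 0.673 side crop [ 83. 284.] foot [ 95. 345.]
L end2 a [0.6537 0.0955 0.06  ] r 0.661 side crop [266. 137.] foot [271. 190.]
L end2 b [0.5601 0.0957 0.06  ] r 0.568 side crop [333. 168.] foot [336. 223.]
L d1a [0.6585 0.2629 0.04  ] r 0.709 side crop [120. 222.] foot [126. 260.]
L d1b [0.5698 0.2653 0.04  ] r 0.629 side crop [179. 260.] foot [185. 299.]
L d2a [0.6552 0.1807 0.04  ] r 0.68 side crop [197. 187.] foot [202. 224.]
L d2b [0.5672 0.1809 0.04  ] r 0.595 side crop [259. 221.] foot [263. 258.]
S e1a [ 0.6328 -0.1218  0.06  ] r 0.644 side crop [430.  72.] foot [431. 121.]
S e1b [ 0.5419 -0.1185  0.06  ] r 0.555 side crop [494.  97.] foot [492. 148.]
S e2a [ 0.6271 -0.2895  0.06  ] r 0.691 side crop [527.  29.] foot [526.  75.]
S e2b [ 0.5369 -0.2861  0.06  ] r 0.608 side crop [589.  50.] foot [585.  97.]
S da [ 0.6311 -0.2054  0.04  ] r 0.664 side crop [480.  66.] foot [479.  97.]
S db [ 0.5415 -0.203   0.04  ] r 0.578 side crop [541.  88.] foot [540. 121.]
cup [6.328e-01 5.000e-04 6.000e-02] r 0.633 side crop [351. 110.] foot [353. 161.]
```

Emit:
{"method": "servo_tool", "body": {
  "increments": [
    {"turn": [0, 0, -0.0268], "dp": [0, 0, 0], "grip": 1},
    {"turn": [0, 0, -0.0268], "dp": [0, 0, 0]},
    {"turn": [0, 0, -0.0268], "dp": [0, 0, 0]},
    {"turn": [0, 0, -0.0268], "dp": [0, 0, 0]},
    {"turn": [0, 0, -0.0268], "dp": [0, 0, 0]},
    {"turn": [0, 0, -0.0268], "dp": [0, 0, 0]},
    {"turn": [0, 0, -0.0268], "dp": [0, 0, 0]},
    {"turn": [0, 0, -0.0268], "dp": [0, 0, 0]}
  ]
}}

```text
schema error: expected keys dp, turn, grip
```

Emit:
{"method": "servo_tool", "body": {
  "increments": [
    {"turn": [0, 0, -0.0268], "dp": [0, 0, 0], "grip": 1},
    {"turn": [0, 0, -0.0268], "dp": [0, 0, 0], "grip": 1},
    {"turn": [0, 0, -0.0268], "dp": [0, 0, 0], "grip": 1},
    {"turn": [0, 0, -0.0268], "dp": [0, 0, 0], "grip": 1},
    {"turn": [0, 0, -0.0268], "dp": [0, 0, 0], "grip": 1},
    {"turn": [0, 0, -0.0268], "dp": [0, 0, 0], "grip": 1},
    {"turn": [0, 0, -0.0268], "dp": [0, 0, 0], "grip": 1},
    {"turn": [0, 0, -0.0268], "dp": [0, 0, 0], "grip": 1}
  ]
}}

```text
clock: 1.1
tcp_pos: [0.138, -0.6093, 0.2051]
ee_rot: [0.705, 0.709, 0.0, -0.0]
contact_force: [-0.7, -0.4, 0.6]
opening: 0.0937
grip_force: 0.0
```

Emit:
{"method": "servo_tool", "body": {
  "increments": [
    {"turn": [0, 0, 0], "dp": [0.075, 0.043, 0], "grip": 1},
    {"turn": [0, 0, 0], "dp": [0.075, 0.043, 0], "grip": 1},
    {"turn": [0, 0, 0], "dp": [0.075, 0.043, 0], "grip": 1},
    {"turn": [0, 0, 0], "dp": [0.075, 0.043, 0], "grip": 1},
    {"turn": [0, 0, 0], "dp": [0.075, 0.043, 0], "grip": 1},
    {"turn": [0, 0, 0], "dp": [0.075, 0.043, 0], "grip": 1},
    {"turn": [0, 0, 0], "dp": [0.075, 0.043, 0], "grip": 1},
    {"turn": [0, 0, 0], "dp": [0.075, 0.043, 0], "grip": 1},
    {"turn": [0, 0, 0], "dp": [0.075, 0.043, 0], "grip": 1},
    {"turn": [0, 0, 0], "dp": [0.075, 0.043, 0], "grip": 1}
  ]
}}

```text
clock: 2.35
tcp_pos: [0.3969, -0.1583, 0.2055]
ee_rot: [0.708, 0.707, -0.0, 0.0]
contact_force: [0.7, -0.7, 0.2]
opening: 0.0938
grip_force: 0.0
```

Emit:
{"method": "servo_tool", "body": {
  "increments": [
    {"turn": [0, 0, 0], "dp": [0.07, 0.036, 0], "grip": 1},
    {"turn": [0, 0, 0], "dp": [0.06, 0.03, 0], "grip": 1},
    {"turn": [0, 0, 0], "dp": [0.025, 0.014, 0], "grip": 1},
    {"turn": [0, 0, 0], "dp": [0, 0, 0], "grip": 1}
  ]
}}

```text
clock: 2.85
tcp_pos: [0.4447, -0.0659, 0.2053]
ee_rot: [0.707, 0.708, 0.0, -0.0]
contact_force: [0.0, -0.8, -0.3]
opening: 0.0943
grip_force: 0.0
```

```bash
python3 - <<'E'
from h import *
import cv2
print(robot.sense()['tcp_pos'],robot.sense()['joints'].round(2) if hasattr(robot.sense()['joints'],'round') else 0)
s=read_camera('side'); t=read_camera('top')
a=s[90:250,250:450]; b=t[130:290,270:430]
a=cv2.resize(a,None,fx=2.2,fy=2.2,interpolation=cv2.INTER_CUBIC); b=cv2.resize(b,None,fx=2.2,fy=2.2,interpolation=cv2.INTER_CUBIC)
cv2.imwrite('pics/c1.png',np.hstack([a,b])[...,::-1])
E
```

```text
[ 0.44471134 -0.06585991  0.20528089] [ 0.77  0.15 -0.75  2.01  0.12  1.02 -0.03]
```

View pics/c1.png

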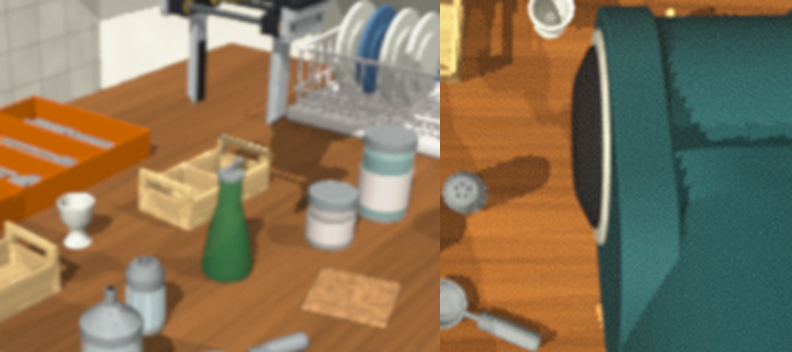

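The gripper straddles the cruet, whose collar is at about (231,172) in the crop. I'll lower and grip it.

Emit:
{"method": "servo_tool", "body": {
  "increments": [
    {"turn": [0, 0, 0], "dp": [0, 0, 0.05], "grip": 1},
    {"turn": [0, 0, 0], "dp": [0, 0, 0.05], "grip": 1},
    {"turn": [0, 0, 0], "dp": [0, 0, 0.05], "grip": 1},
    {"turn": [0, 0, 0], "dp": [0, 0, 0.04], "grip": 1},
    {"turn": [0, 0, 0], "dp": [0, 0, 0], "grip": 0.6},
    {"turn": [0, 0, 0], "dp": [0, 0, 0], "grip": 0.25},
    {"turn": [0, 0, 0], "dp": [0, 0, 0], "grip": 0.25},
    {"turn": [0, 0, 0], "dp": [0, 0, 0], "grip": 0.25},
    {"turn": [0, 0, 0], "dp": [0, 0, 0], "grip": 0.25}
  ],
  "newtons": 20
}}

```text
clock: 4.08
tcp_pos: [0.4447, -0.0669, 0.0917]
ee_rot: [0.707, 0.707, 0.0, 0.0]
contact_force: [-0.2, -0.3, 0.4]
opening: 0.0473
grip_force: 0.0
```

Emit:
{"method": "servo_tool", "body": {
  "increments": [
    {"turn": [0, 0, 0], "dp": [0, 0, 0], "grip": 0},
    {"turn": [0, 0, 0], "dp": [0, 0, 0], "grip": 0},
    {"turn": [0, 0, 0], "dp": [0, 0, 0], "grip": 0},
    {"turn": [0, 0, 0], "dp": [0, 0, 0], "grip": 0},
    {"turn": [0, 0, 0], "dp": [0, 0, 0], "grip": 0}
  ],
  "newtons": 20
}}

```text
clock: 4.7
tcp_pos: [0.4447, -0.0668, 0.0915]
ee_rot: [0.707, 0.707, 0.0, 0.0]
contact_force: [0.1, -0.0, 0.8]
opening: 0.0302
grip_force: 20.0
```

Emit:
{"method": "servo_tool", "body": {
  "increments": [
    {"turn": [0, 0, 0], "dp": [0, 0, -0.01], "grip": 0},
    {"turn": [0, 0, 0], "dp": [0, 0, -0.03], "grip": 0},
    {"turn": [0, 0, 0], "dp": [0, 0, -0.04], "grip": 0},
    {"turn": [0, 0, 0], "dp": [0, 0, -0.04], "grip": 0},
    {"turn": [0, 0, 0], "dp": [0, 0, -0.02], "grip": 0}
  ],
  "newtons": 25
}}

```text
clock: 5.32
tcp_pos: [0.4446, -0.0669, 0.1765]
ee_rot: [0.707, 0.707, 0.0, 0.0]
contact_force: [0.1, -1.3, -3.0]
opening: 0.03
grip_force: 25.0
```

Emit:
{"method": "servo_tool", "body": {
  "increments": [
    {"turn": [0, 0, 0], "dp": [0.019, 0.011, 0], "grip": 0},
    {"turn": [0, 0, 0], "dp": [0.039, 0.022, 0], "grip": 0},
    {"turn": [0, 0, 0], "dp": [0.058, 0.034, 0], "grip": 0},
    {"turn": [0, 0, 0], "dp": [0.067, 0.039, 0], "grip": 0},
    {"turn": [0, 0, 0], "dp": [0.067, 0.039, 0], "grip": 0},
    {"turn": [0, 0, 0], "dp": [0.067, 0.039, 0], "grip": 0},
    {"turn": [0, 0, 0], "dp": [0.063, 0.037, 0], "grip": 0},
    {"turn": [0, 0, 0], "dp": [0.053, 0.031, 0], "grip": 0},
    {"turn": [0, 0, 0], "dp": [0.034, 0.02, 0], "grip": 0},
    {"turn": [0, 0, 0], "dp": [0.015, 0.009, 0], "grip": 0}
  ],
  "newtons": 25
}}

```text
clock: 6.58
tcp_pos: [0.6129, 0.2244, 0.1738]
ee_rot: [0.707, 0.707, -0.001, -0.001]
contact_force: [-0.7, 0.7, -3.5]
opening: 0.0297
grip_force: 25.0
```

Emit:
{"method": "servo_tool", "body": {
  "increments": [
    {"turn": [0, 0, 0], "dp": [0, 0, 0], "grip": 0},
    {"turn": [0, 0, 0], "dp": [0, 0, 0], "grip": 0}
  ]
}}

```text
clock: 6.82
tcp_pos: [0.6132, 0.2213, 0.1752]
ee_rot: [0.708, 0.706, -0.0, 0.0]
contact_force: [0.1, 0.3, -3.4]
opening: 0.0298
grip_force: 25.0
```

```bash
python3 - <<'E'
from h import *
import cv2
s=read_camera('side')
a=s[90:260,155:405]
cv2.imwrite('pics/c2.png',cv2.resize(a,None,fx=3,fy=3,interpolation=cv2.INTER_CUBIC)[...,::-1])
t=robot.sense()['tcp_pos']; print(t, (proj('side',[t[0],t[1],t[2]-.0915])-[155,90])*3)
E
```

```text
[0.61332364 0.22117212 0.17536003] [204.33490594 347.62281853]
```

View pics/c2.png

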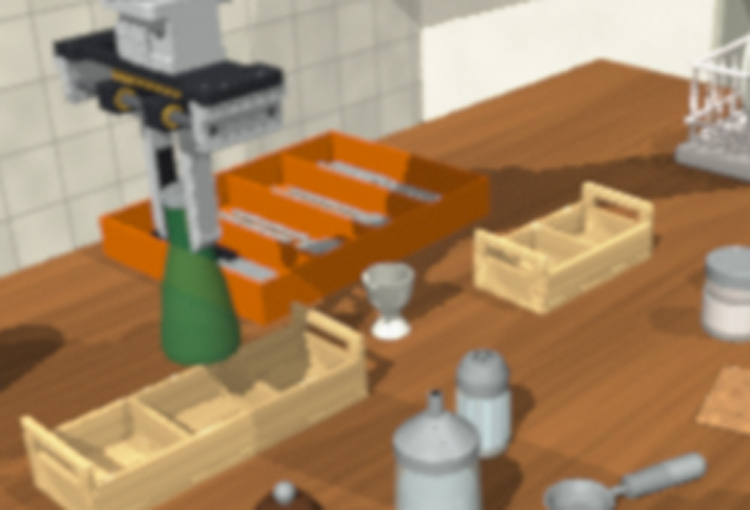

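Cruet is upright, with its foot at about (200,347) as predicted, above the middle compartment. Lowering.

Emit:
{"method": "servo_tool", "body": {
  "increments": [
    {"turn": [0, 0, 0], "dp": [0.001, 0, 0.01], "grip": 0},
    {"turn": [0, 0, 0], "dp": [0.001, 0, 0.025], "grip": 0},
    {"turn": [0, 0, 0], "dp": [0, 0, 0.03], "grip": 0},
    {"turn": [0, 0, 0], "dp": [0, 0, 0.03], "grip": 0},
    {"turn": [0, 0, 0], "dp": [0, 0, 0.018], "grip": 0},
    {"turn": [0, 0, 0], "dp": [0, 0, 0.01], "grip": 0},
    {"turn": [0, 0, 0], "dp": [0, 0, 0.002], "grip": 0},
    {"turn": [0, 0, 0], "dp": [0, 0, 0], "grip": 0}
  ],
  "newtons": 25
}}

```text
clock: 7.88
tcp_pos: [0.6136, 0.2236, 0.1009]
ee_rot: [0.707, 0.707, 0.0, 0.0]
contact_force: [0.1, -0.6, -2.3]
opening: 0.0301
grip_force: 25.0
```

Emit:
{"method": "servo_tool", "body": {
  "increments": [
    {"turn": [0, 0, 0], "dp": [0, 0, 0.002], "grip": 0},
    {"turn": [0, 0, 0], "dp": [0, 0, 0.002], "grip": 0},
    {"turn": [0, 0, 0], "dp": [0, 0, 0.001], "grip": 0},
    {"turn": [0, 0, 0], "dp": [0, 0, 0], "grip": 0}
  ]
}}

```text
clock: 8.38
tcp_pos: [0.6135, 0.2235, 0.0976]
ee_rot: [0.707, 0.707, 0.0, 0.0]
contact_force: [0.0, -1.1, -1.5]
opening: 0.0297
grip_force: 25.0
```

Emit:
{"method": "servo_tool", "body": {
  "increments": [
    {"turn": [0, 0, 0], "dp": [0, 0, 0.001], "grip": 0},
    {"turn": [0, 0, 0], "dp": [0, 0, 0.001], "grip": 0},
    {"turn": [0, 0, 0], "dp": [0, 0, 0], "grip": 0}
  ]
}}

```text
clock: 8.75
tcp_pos: [0.6143, 0.2238, 0.0973]
ee_rot: [0.707, 0.707, 0.001, 0.0]
contact_force: [1.1, -1.2, 9.9]
opening: 0.0298
grip_force: 25.0
```

Emit:
{"method": "servo_tool", "body": {
  "increments": [
    {"turn": [0, 0, 0], "dp": [0, 0, -0.0015], "grip": 0},
    {"turn": [0, 0, 0], "dp": [0, 0, 0], "grip": 0.4},
    {"turn": [0, 0, 0], "dp": [0, 0, 0], "grip": 0.7},
    {"turn": [0, 0, 0], "dp": [0, 0, 0], "grip": 0.8},
    {"turn": [0, 0, 0], "dp": [0, 0, 0], "grip": 0.8},
    {"turn": [0, 0, 0], "dp": [0, 0, -0.02], "grip": 0.8},
    {"turn": [0, 0, 0], "dp": [0, 0, -0.04], "grip": 0.8},
    {"turn": [0, 0, 0], "dp": [0, 0, -0.06], "grip": 0.8},
    {"turn": [0, 0, 0], "dp": [0, 0, -0.05], "grip": 0.8}
  ]
}}

```text
clock: 9.88
tcp_pos: [0.6135, 0.2237, 0.2014]
ee_rot: [0.707, 0.707, 0.001, 0.0]
contact_force: [-0.6, 0.1, 0.2]
opening: 0.0751
grip_force: 0.0
```

Emit:
{"method": "servo_tool", "body": {
  "increments": [
    {"turn": [0, 0, 0], "dp": [0.016, -0.033, 0], "grip": 0.9},
    {"turn": [0, 0, 0], "dp": [0.03, -0.061, 0], "grip": 0.9},
    {"turn": [0, 0, 0], "dp": [0.03, -0.061, 0], "grip": 0.9},
    {"turn": [0, 0, 0], "dp": [0.03, -0.061, 0], "grip": 0.9},
    {"turn": [0, 0, 0], "dp": [0.03, -0.061, 0], "grip": 0.9},
    {"turn": [0, 0, 0], "dp": [0.03, -0.061, 0], "grip": 0.9},
    {"turn": [0, 0, 0], "dp": [0.021, -0.045, 0], "grip": 0.9},
    {"turn": [0, 0, 0], "dp": [0.01, -0.026, 0], "grip": 0.9},
    {"turn": [0, 0, 0], "dp": [0, 0, 0], "grip": 0.9},
    {"turn": [0, 0, 0], "dp": [0, 0, 0], "grip": 0.9}
  ]
}}

```text
clock: 11.12
tcp_pos: [0.3692, 0.3413, 0.1992]
ee_rot: [0.708, 0.706, 0.0, 0.0]
contact_force: [0.7, -0.7, 0.4]
opening: 0.0847
grip_force: 0.0
```

```bash
python3 - <<'E'
from h import *
import cv2
s=read_camera('side');t=read_camera('top')
a=s[130:350,160:360]; b=t[110:275,130:290]
a=cv2.resize(a,None,fx=2,fy=2); b=cv2.resize(b,(0,0),fx=2.4,fy=2.4); b=cv2.copyMakeBorder(b,0,440-b.shape[0],0,0,cv2.BORDER_CONSTANT)
cv2.imwrite('pics/c3.png',np.hstack([a,b])[...,::-1])
s=robot.sense(); print(s['tcp_pos'],np.round(s['joints'],2))
E
```

```text
[0.36906616 0.34136684 0.19910203] [-0.06  0.31 -0.89  1.9   0.28  1.06 -1.06]
```

View pics/c3.png

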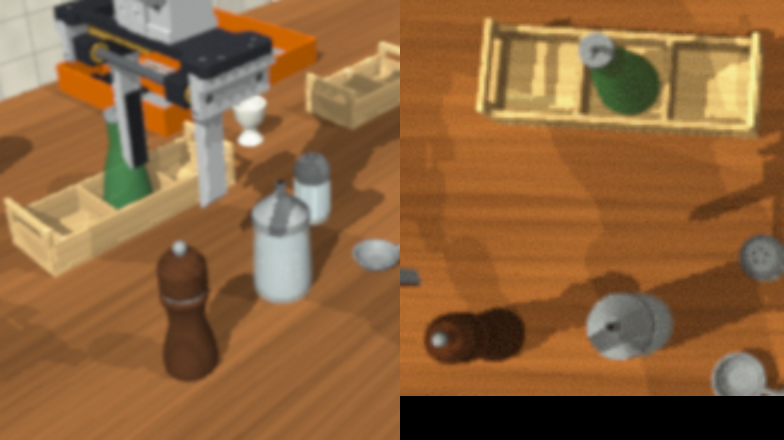

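The cruet stands upright in the middle compartment (foot at about (628,82) in the right crop). The gripper tips project onto the mill. Gripping the mill.

Emit:
{"method": "servo_tool", "body": {
  "increments": [
    {"turn": [0, 0, 0], "dp": [0.001, -0.002, 0.05], "grip": 0.8},
    {"turn": [0, 0, 0], "dp": [0, 0, 0.055], "grip": 0.8},
    {"turn": [0, 0, 0], "dp": [0, 0, 0.055], "grip": 0.8},
    {"turn": [0, 0, 0], "dp": [0, 0, 0.033], "grip": 0.6},
    {"turn": [0, 0, 0], "dp": [0, 0, 0], "grip": 0.2},
    {"turn": [0, 0, 0], "dp": [0, 0, 0], "grip": 0},
    {"turn": [0, 0, 0], "dp": [0, 0, 0], "grip": 0},
    {"turn": [0, 0, 0], "dp": [0, 0, 0], "grip": 0},
    {"turn": [0, 0, 0], "dp": [0, 0, 0], "grip": 0},
    {"turn": [0, 0, 0], "dp": [0, 0, 0], "grip": 0}
  ],
  "newtons": 20
}}

```text
clock: 12.48
tcp_pos: [0.3676, 0.3429, 0.0843]
ee_rot: [0.707, 0.707, 0.001, 0.0]
contact_force: [1.3, -1.3, 7.4]
opening: 0.0434
grip_force: 20.0
```

Emit:
{"method": "servo_tool", "body": {
  "increments": [
    {"turn": [0, 0, 0], "dp": [0, 0, -0.01], "grip": 0},
    {"turn": [0, 0, 0], "dp": [0, 0, -0.03], "grip": 0},
    {"turn": [0, 0, 0], "dp": [0, 0, -0.04], "grip": 0},
    {"turn": [0, 0, 0], "dp": [0, 0, -0.04], "grip": 0},
    {"turn": [0, 0, 0], "dp": [0, 0, -0.02], "grip": 0},
    {"turn": [0, 0, 0], "dp": [0, 0, 0], "grip": 0}
  ],
  "newtons": 25
}}

```text
clock: 13.22
tcp_pos: [0.3673, 0.3425, 0.1681]
ee_rot: [0.708, 0.707, 0.001, 0.0]
contact_force: [0.7, 0.8, -0.8]
opening: 0.0439
grip_force: 25.0
```

Emit:
{"method": "servo_tool", "body": {
  "increments": [
    {"turn": [0, 0, 0], "dp": [-0.003, 0.02, 0], "grip": 0},
    {"turn": [0, 0, 0], "dp": [-0.006, 0.04, 0], "grip": 0},
    {"turn": [0, 0, 0], "dp": [-0.009, 0.055, 0], "grip": 0},
    {"turn": [0, 0, 0], "dp": [-0.009, 0.06, 0], "grip": 0},
    {"turn": [0, 0, 0], "dp": [-0.009, 0.06, 0], "grip": 0},
    {"turn": [0, 0, 0], "dp": [-0.009, 0.06, 0], "grip": 0},
    {"turn": [0, 0, 0], "dp": [-0.008, 0.055, 0], "grip": 0},
    {"turn": [0, 0, 0], "dp": [-0.005, 0.04, 0], "grip": 0},
    {"turn": [0, 0, 0], "dp": [-0.002, 0.025, 0], "grip": 0},
    {"turn": [0, 0, 0], "dp": [0, 0, 0], "grip": 0}
  ]
}}

```text
clock: 14.48
tcp_pos: [0.6166, 0.3056, 0.1663]
ee_rot: [0.708, 0.706, -0.0, -0.0]
contact_force: [0.6, 0.3, -2.2]
opening: 0.0436
grip_force: 25.0
```

Emit:
{"method": "servo_tool", "body": {
  "increments": [
    {"turn": [0, 0, 0], "dp": [0, 0, 0], "grip": 0},
    {"turn": [0, 0, 0], "dp": [0, 0, 0], "grip": 0}
  ]
}}

```text
clock: 14.72
tcp_pos: [0.6153, 0.3066, 0.1676]
ee_rot: [0.707, 0.707, 0.0, 0.0]
contact_force: [-0.1, -0.2, -1.6]
opening: 0.044
grip_force: 25.0
```

```bash
python3 - <<'E'
from h import *
import cv2
s=read_camera('side')
a=s[90:260,155:405]
cv2.imwrite('pics/c4.png',cv2.resize(a,None,fx=3,fy=3,interpolation=cv2.INTER_CUBIC)[...,::-1])
t=robot.sense()['tcp_pos']; print(t, (proj('side',[t[0],t[1],t[2]-.0843])-[155,90])*3, (proj('side',[t[0],t[1],t[2]-.0843+.14])-[155,90])*3)
E
```

```text
[0.61542486 0.30650585 0.1676482 ] [107.90221658 391.35138254] [ 75.6102438  215.57978977]
```

View pics/c4.png

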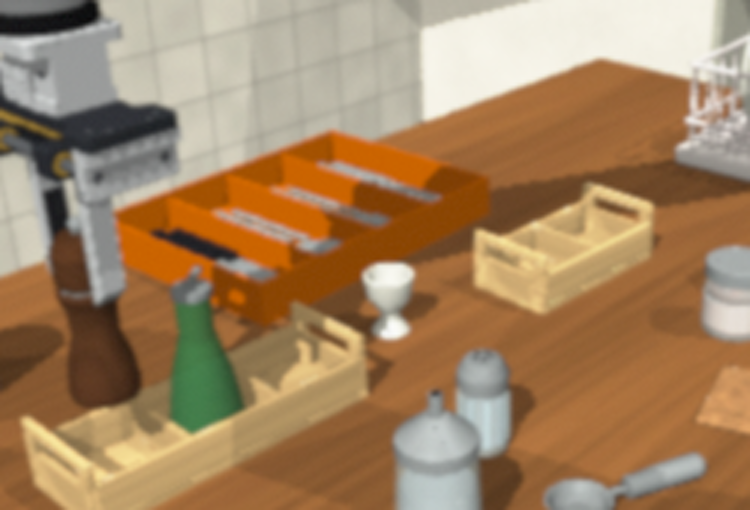

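The mill hangs upright, foot at about (104,390), above the left compartment. The cruet is in the middle. Lowering.

Emit:
{"method": "servo_tool", "body": {
  "increments": [
    {"turn": [0, 0, 0], "dp": [0, 0.001, 0.01], "grip": 0},
    {"turn": [0, 0, 0], "dp": [0, 0, 0.025], "grip": 0},
    {"turn": [0, 0, 0], "dp": [0, 0, 0.03], "grip": 0},
    {"turn": [0, 0, 0], "dp": [0, 0, 0.03], "grip": 0},
    {"turn": [0, 0, 0], "dp": [0, 0, 0.018], "grip": 0},
    {"turn": [0, 0, 0], "dp": [0, 0, 0.009], "grip": 0},
    {"turn": [0, 0, 0], "dp": [0, 0, 0.002], "grip": 0},
    {"turn": [0, 0, 0], "dp": [0, 0, 0], "grip": 0},
    {"turn": [0, 0, 0], "dp": [0, 0, 0.001], "grip": 0},
    {"turn": [0, 0, 0], "dp": [0, 0, 0], "grip": 0}
  ],
  "newtons": 25
}}

```text
clock: 16.02
tcp_pos: [0.6166, 0.3063, 0.0926]
ee_rot: [0.707, 0.707, 0.0, 0.0]
contact_force: [-0.1, 0.2, -1.7]
opening: 0.0432
grip_force: 25.0
```

Emit:
{"method": "servo_tool", "body": {
  "increments": [
    {"turn": [0, 0, 0], "dp": [0, 0, 0.002], "grip": 0},
    {"turn": [0, 0, 0], "dp": [0, 0, 0.001], "grip": 0},
    {"turn": [0, 0, 0], "dp": [0, 0, 0], "grip": 0}
  ]
}}

```text
clock: 16.4
tcp_pos: [0.6165, 0.3062, 0.0905]
ee_rot: [0.707, 0.707, -0.0, -0.0]
contact_force: [0.1, -0.3, -1.0]
opening: 0.0437
grip_force: 25.0
```

Emit:
{"method": "servo_tool", "body": {
  "increments": [
    {"turn": [0, 0, 0], "dp": [0, 0, 0.001], "grip": 0},
    {"turn": [0, 0, 0], "dp": [0, 0, 0.001], "grip": 0},
    {"turn": [0, 0, 0], "dp": [0, 0, 0], "grip": 0}
  ]
}}

```text
clock: 16.77
tcp_pos: [0.6169, 0.3064, 0.0901]
ee_rot: [0.707, 0.707, 0.0, 0.0]
contact_force: [0.3, -0.9, 8.0]
opening: 0.0439
grip_force: 25.0
```

Seated. Release, rise, and move to the salt shaker.

Emit:
{"method": "servo_tool", "body": {
  "increments": [
    {"turn": [0, 0, 0], "dp": [0, 0, -0.0012], "grip": 0},
    {"turn": [0, 0, 0], "dp": [0, 0, 0], "grip": 0.6},
    {"turn": [0, 0, 0], "dp": [0, 0, 0], "grip": 0.8},
    {"turn": [0, 0, 0], "dp": [0, 0, 0], "grip": 0.8},
    {"turn": [0, 0, 0], "dp": [0, 0, 0], "grip": 0.8},
    {"turn": [0, 0, 0], "dp": [0, 0, -0.02], "grip": 0.8},
    {"turn": [0, 0, 0], "dp": [0, 0, -0.05], "grip": 0.8},
    {"turn": [0, 0, 0], "dp": [0, 0, -0.06], "grip": 0.8},
    {"turn": [0, 0, 0], "dp": [0, 0, -0.06], "grip": 0.8}
  ]
}}

```text
clock: 17.9
tcp_pos: [0.6164, 0.3064, 0.2062]
ee_rot: [0.707, 0.707, 0.0, -0.0]
contact_force: [0.0, 1.0, 0.4]
opening: 0.075
grip_force: 0.0
```

Emit:
{"method": "servo_tool", "body": {
  "increments": [
    {"turn": [0, 0, 0], "dp": [-0.018, -0.014, 0], "grip": 0.85},
    {"turn": [0, 0, 0], "dp": [-0.037, -0.029, 0], "grip": 0.85},
    {"turn": [0, 0, 0], "dp": [-0.052, -0.04, 0], "grip": 0.85},
    {"turn": [0, 0, 0], "dp": [-0.052, -0.04, 0], "grip": 0.85},
    {"turn": [0, 0, 0], "dp": [-0.052, -0.04, 0], "grip": 0.85},
    {"turn": [0, 0, 0], "dp": [-0.052, -0.04, 0], "grip": 0.85},
    {"turn": [0, 0, 0], "dp": [-0.048, -0.038, 0], "grip": 0.85},
    {"turn": [0, 0, 0], "dp": [-0.037, -0.029, 0], "grip": 0.85},
    {"turn": [0, 0, 0], "dp": [-0.021, -0.018, 0], "grip": 0.85},
    {"turn": [0, 0, 0], "dp": [0, 0, 0], "grip": 0.85}
  ]
}}

```text
clock: 19.15
tcp_pos: [0.4429, 0.0838, 0.2041]
ee_rot: [0.708, 0.706, -0.0, 0.0]
contact_force: [1.0, 0.0, -0.3]
opening: 0.0796
grip_force: 0.0
```

Emit:
{"method": "servo_tool", "body": {
  "increments": [
    {"turn": [0, 0, 0], "dp": [0, 0, 0.06], "grip": 0.8},
    {"turn": [0, 0, 0], "dp": [0, 0, 0], "grip": 0.8}
  ]
}}

```text
clock: 19.4
tcp_pos: [0.4424, 0.0854, 0.1667]
ee_rot: [0.707, 0.707, -0.001, -0.001]
contact_force: [0.8, 0.6, 1.4]
opening: 0.0753
grip_force: 0.0
```

Emit:
{"method": "servo_tool", "body": {
  "increments": [
    {"turn": [0, 0, 0], "dp": [0, 0.001, 0.05], "grip": 0.8},
    {"turn": [0, 0, 0], "dp": [0, 0, 0.055], "grip": 0.8},
    {"turn": [0, 0, 0], "dp": [0, 0, 0.055], "grip": 0.8},
    {"turn": [0, 0, 0], "dp": [0, 0, 0.035], "grip": 0.6},
    {"turn": [0, 0, 0], "dp": [0, 0, 0.013], "grip": 0.2},
    {"turn": [0, 0, 0], "dp": [0, 0, 0], "grip": 0},
    {"turn": [0, 0, 0], "dp": [0, 0, 0], "grip": 0},
    {"turn": [0, 0, 0], "dp": [0, 0, 0], "grip": 0},
    {"turn": [0, 0, 0], "dp": [0, 0, 0], "grip": 0},
    {"turn": [0, 0, 0], "dp": [0, 0, 0], "grip": 0}
  ],
  "newtons": 20
}}

```text
clock: 20.65
tcp_pos: [0.4448, 0.0852, 0.0442]
ee_rot: [0.707, 0.707, 0.001, 0.001]
contact_force: [-1.4, 0.7, 8.5]
opening: 0.0418
grip_force: 20.0
```

Emit:
{"method": "servo_tool", "body": {
  "increments": [
    {"turn": [0, 0, 0], "dp": [0, 0, 0], "grip": 0}
  ],
  "newtons": 20
}}

```text
clock: 20.78
tcp_pos: [0.4448, 0.0852, 0.0442]
ee_rot: [0.707, 0.707, 0.001, 0.001]
contact_force: [-1.3, 1.4, 9.7]
opening: 0.0419
grip_force: 20.0
```

Emit:
{"method": "servo_tool", "body": {
  "increments": [
    {"turn": [0, 0, 0], "dp": [0, 0, -0.01], "grip": 0},
    {"turn": [0, 0, 0], "dp": [0, 0, -0.03], "grip": 0},
    {"turn": [0, 0, 0], "dp": [0, 0, -0.05], "grip": 0},
    {"turn": [0, 0, 0], "dp": [0, 0, -0.04], "grip": 0},
    {"turn": [0, 0, 0], "dp": [0, 0, -0.02], "grip": 0},
    {"turn": [0, 0, 0], "dp": [0, 0, 0], "grip": 0}
  ],
  "newtons": 20
}}

```text
clock: 21.52
tcp_pos: [0.4444, 0.0848, 0.134]
ee_rot: [0.708, 0.707, 0.0, 0.001]
contact_force: [-0.3, 0.0, -1.5]
opening: 0.0421
grip_force: 20.0
```

Emit:
{"method": "servo_tool", "body": {
  "increments": [
    {"turn": [0, 0, 0], "dp": [0.005, 0.015, 0], "grip": 0},
    {"turn": [0, 0, 0], "dp": [0.011, 0.035, 0], "grip": 0},
    {"turn": [0, 0, 0], "dp": [0.015, 0.045, 0], "grip": 0},
    {"turn": [0, 0, 0], "dp": [0.016, 0.05, 0], "grip": 0},
    {"turn": [0, 0, 0], "dp": [0.016, 0.05, 0], "grip": 0},
    {"turn": [0, 0, 0], "dp": [0.013, 0.04, 0], "grip": 0},
    {"turn": [0, 0, 0], "dp": [0.008, 0.025, 0], "grip": 0},
    {"turn": [0, 0, 0], "dp": [0.005, 0.015, 0], "grip": 0},
    {"turn": [0, 0, 0], "dp": [0, 0, 0], "grip": 0},
    {"turn": [0, 0, 0], "dp": [0, 0, 0], "grip": 0}
  ]
}}

```text
clock: 22.78
tcp_pos: [0.6087, 0.1382, 0.133]
ee_rot: [0.707, 0.707, -0.0, -0.0]
contact_force: [-0.8, 0.2, -2.3]
opening: 0.0413
grip_force: 20.0
```

```bash
python3 - <<'E'
from h import *
import cv2
s=read_camera('side');t=read_camera('top')
a=s[90:260,155:355];b=t[100:270,130:330]
cv2.imwrite('pics/c5.png',cv2.resize(np.hstack([a,b]),None,fx=2,fy=2,interpolation=cv2.INTER_CUBIC)[...,::-1])
t=robot.sense()['tcp_pos']; print(t, (proj('side',[t[0],t[1],t[2]-.0442])-[155,90])*2)
E
```

```text
[0.60881299 0.13799723 0.13330703] [193.04248365 203.64942334]
```

View pics/c5.png

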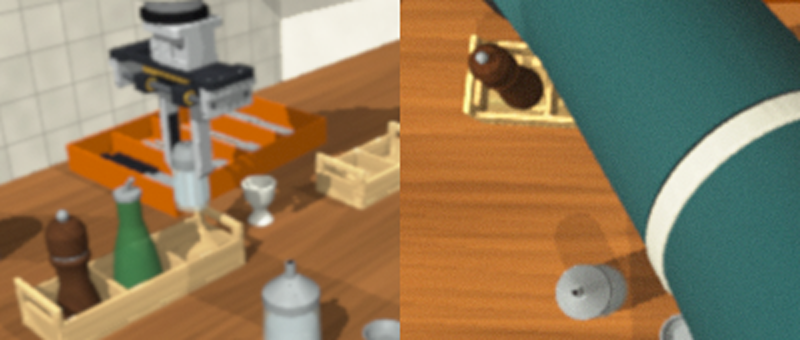

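Mill and cruet stand in their compartments. The salt, foot at about (193,204), is above the right one. Lowering.

Emit:
{"method": "servo_tool", "body": {
  "increments": [
    {"turn": [0, 0, 0], "dp": [0, 0.001, 0.01], "grip": 0},
    {"turn": [0, 0, 0], "dp": [0, 0, 0.025], "grip": 0},
    {"turn": [0, 0, 0], "dp": [0, 0, 0.035], "grip": 0},
    {"turn": [0, 0, 0], "dp": [0, 0, 0.03], "grip": 0},
    {"turn": [0, 0, 0], "dp": [0, 0, 0.02], "grip": 0},
    {"turn": [0, 0, 0], "dp": [0, 0, 0.01], "grip": 0},
    {"turn": [0, 0, 0], "dp": [0, 0, 0.003], "grip": 0},
    {"turn": [0, 0, 0], "dp": [0, 0, 0.002], "grip": 0},
    {"turn": [0, 0, 0], "dp": [0, 0, 0.001], "grip": 0},
    {"turn": [0, 0, 0], "dp": [0, 0, 0], "grip": 0}
  ]
}}

```text
clock: 24.12
tcp_pos: [0.6099, 0.1382, 0.0519]
ee_rot: [0.707, 0.707, 0.0, 0.0]
contact_force: [0.0, 0.2, -0.7]
opening: 0.042
grip_force: 20.0
```

Emit:
{"method": "servo_tool", "body": {
  "increments": [
    {"turn": [0, 0, 0], "dp": [0, 0, 0.0015], "grip": 0},
    {"turn": [0, 0, 0], "dp": [0, 0, 0.0015], "grip": 0},
    {"turn": [0, 0, 0], "dp": [0, 0, 0], "grip": 0}
  ]
}}

```text
clock: 24.5
tcp_pos: [0.6098, 0.1383, 0.0503]
ee_rot: [0.707, 0.707, 0.0, 0.0]
contact_force: [-2.0, -2.1, 5.4]
opening: 0.0414
grip_force: 20.0
```

Emit:
{"method": "servo_tool", "body": {
  "increments": [
    {"turn": [0, 0, 0], "dp": [0, 0, -0.001], "grip": 0},
    {"turn": [0, 0, 0], "dp": [0, 0, 0], "grip": 0.6},
    {"turn": [0, 0, 0], "dp": [0, 0, 0], "grip": 0.75},
    {"turn": [0, 0, 0], "dp": [0, 0, 0], "grip": 0.75},
    {"turn": [0, 0, 0], "dp": [0, 0, 0], "grip": 0.75},
    {"turn": [0, 0, 0], "dp": [0, 0, -0.02], "grip": 0.75},
    {"turn": [0, 0, 0], "dp": [0, 0, -0.06], "grip": 0.75},
    {"turn": [0, 0, 0], "dp": [0, 0, -0.07], "grip": 0.8},
    {"turn": [0, 0, 0], "dp": [0, 0, -0.07], "grip": 0.9},
    {"turn": [0, 0, 0], "dp": [0, 0, -0.03], "grip": 1}
  ]
}}

```text
clock: 25.75
tcp_pos: [0.6104, 0.1387, 0.2036]
ee_rot: [0.707, 0.707, 0.001, 0.001]
contact_force: [0.1, 0.1, -0.2]
opening: 0.0911
grip_force: 0.0
```

Emit:
{"method": "servo_tool", "body": {
  "increments": [
    {"turn": [0, 0, 0], "dp": [-0.029, -0.018, 0], "grip": 1},
    {"turn": [0, 0, 0], "dp": [-0.059, -0.036, 0], "grip": 1},
    {"turn": [0, 0, 0], "dp": [-0.07, -0.044, 0], "grip": 1},
    {"turn": [0, 0, 0], "dp": [-0.076, -0.047, 0], "grip": 1},
    {"turn": [0, 0, 0], "dp": [-0.076, -0.047, 0], "grip": 1},
    {"turn": [0, 0, 0], "dp": [-0.076, -0.047, 0], "grip": 1},
    {"turn": [0, 0, 0], "dp": [-0.07, -0.044, 0], "grip": 1},
    {"turn": [0, 0, 0], "dp": [-0.059, -0.036, 0], "grip": 1},
    {"turn": [0, 0, 0], "dp": [-0.047, -0.029, 0], "grip": 1},
    {"turn": [0, 0, 0], "dp": [-0.024, -0.016, 0], "grip": 1}
  ]
}}

```text
clock: 27.0
tcp_pos: [0.3898, -0.2145, 0.2004]
ee_rot: [0.708, 0.706, -0.0, -0.0]
contact_force: [0.2, 0.5, -0.3]
opening: 0.0943
grip_force: 0.0
```

Emit:
{"method": "servo_tool", "body": {
  "increments": [
    {"turn": [0, 0, 0], "dp": [0, 0, 0], "grip": 1},
    {"turn": [0, 0, 0], "dp": [0, 0, 0.1], "grip": 1},
    {"turn": [0, 0, 0], "dp": [0, 0, 0.02], "grip": 1},
    {"turn": [0, 0, 0], "dp": [0, 0, 0], "grip": 1},
    {"turn": [0, 0, 0], "dp": [0, 0, 0], "grip": 1}
  ]
}}

```text
clock: 27.62
tcp_pos: [0.392, -0.2133, 0.1299]
ee_rot: [0.707, 0.707, 0.0, 0.001]
contact_force: [-0.3, -0.5, 0.7]
opening: 0.0937
grip_force: 0.0
```

```bash
python3 - <<'E'
from h import *
import cv2
s=read_camera('side')
a=s[60:240,280:530]
cv2.imwrite('pics/c6.png',cv2.resize(a,None,fx=3,fy=3,interpolation=cv2.INTER_CUBIC)[...,::-1])
t=robot.sense()['tcp_pos']; print(t, (proj('side',t)-[280,60])*3,(proj('side',[.392,-.213,.07])-[280,60])*3)
E
```

```text
[ 0.3918887  -0.21340131  0.12986924] [373.20142405 289.95980874] [366.15078465 350.59482635]
```

View pics/c6.png

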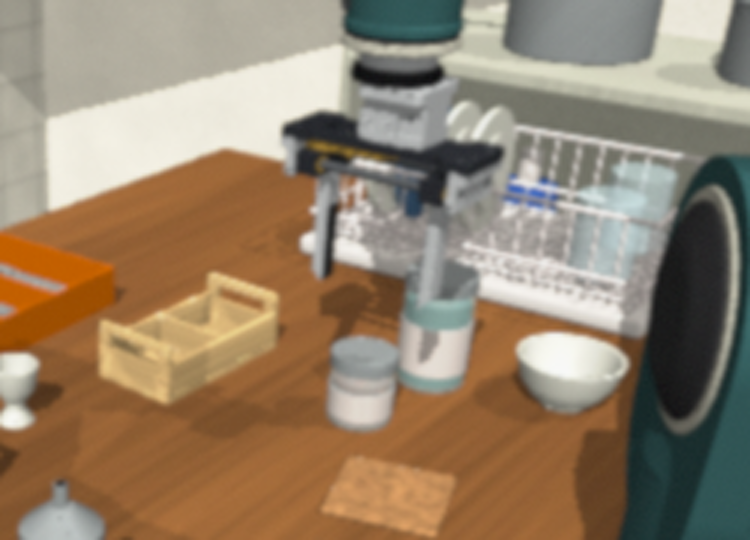

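The lid centre, at about (364,352), matches the prediction and the fingers straddle it. Descend and grip.

Emit:
{"method": "servo_tool", "body": {
  "increments": [
    {"turn": [0, 0, 0], "dp": [0, 0, 0.04], "grip": 1},
    {"turn": [0, 0, 0], "dp": [0, 0, 0.04], "grip": 1},
    {"turn": [0, 0, 0], "dp": [0, 0, 0.04], "grip": 1},
    {"turn": [0, 0, 0], "dp": [0, 0, 0.025], "grip": 1},
    {"turn": [0, 0, 0], "dp": [0, 0, 0], "grip": 0.8},
    {"turn": [0, 0, 0], "dp": [0, 0, 0], "grip": 0.4},
    {"turn": [0, 0, 0], "dp": [0, 0, 0], "grip": 0.2},
    {"turn": [0, 0, 0], "dp": [0, 0, 0], "grip": 0},
    {"turn": [0, 0, 0], "dp": [0, 0, 0], "grip": 0},
    {"turn": [0, 0, 0], "dp": [0, 0, 0], "grip": 0}
  ],
  "newtons": 20
}}

```text
clock: 28.92
tcp_pos: [0.3916, -0.2135, 0.0421]
ee_rot: [0.707, 0.707, 0.0, 0.001]
contact_force: [-0.7, 0.3, 7.6]
opening: 0.0615
grip_force: 20.0
```

Emit:
{"method": "servo_tool", "body": {
  "increments": [
    {"turn": [0, 0, 0], "dp": [0, 0, -0.01], "grip": 0},
    {"turn": [0, 0, 0], "dp": [0, 0, -0.03], "grip": 0},
    {"turn": [0, 0, 0], "dp": [0, 0, -0.05], "grip": 0},
    {"turn": [0, 0, 0], "dp": [0, 0, -0.04], "grip": 0},
    {"turn": [0, 0, 0], "dp": [0, 0, -0.02], "grip": 0},
    {"turn": [0, 0, 0], "dp": [0, 0, 0], "grip": 0}
  ],
  "newtons": 25
}}

```text
clock: 29.68
tcp_pos: [0.3911, -0.2134, 0.1318]
ee_rot: [0.708, 0.707, -0.0, 0.0]
contact_force: [-0.3, 0.7, -2.3]
opening: 0.0617
grip_force: 25.0
```

Emit:
{"method": "servo_tool", "body": {
  "increments": [
    {"turn": [0, 0, 0], "dp": [-0.003, 0.015, 0], "grip": 0},
    {"turn": [0, 0, 0], "dp": [-0.006, 0.035, 0], "grip": 0},
    {"turn": [0, 0, 0], "dp": [-0.008, 0.05, 0], "grip": 0},
    {"turn": [0, 0, 0], "dp": [-0.01, 0.06, 0], "grip": 0},
    {"turn": [0, 0, 0], "dp": [-0.01, 0.06, 0], "grip": 0},
    {"turn": [0, 0, 0], "dp": [-0.008, 0.05, 0], "grip": 0},
    {"turn": [0, 0, 0], "dp": [-0.006, 0.035, 0], "grip": 0},
    {"turn": [0, 0, 0], "dp": [-0.003, 0.017, 0], "grip": 0},
    {"turn": [0, 0, 0], "dp": [0, 0, 0], "grip": 0},
    {"turn": [0, 0, 0], "dp": [0, 0, 0], "grip": 0}
  ]
}}

```text
clock: 30.92
tcp_pos: [0.5835, -0.2457, 0.1312]
ee_rot: [0.707, 0.707, -0.0, -0.0]
contact_force: [-0.3, 0.7, -1.9]
opening: 0.0616
grip_force: 25.0
```

Emit:
{"method": "servo_tool", "body": {
  "increments": [
    {"turn": [0, 0, 0], "dp": [0, 0, 0], "grip": 0},
    {"turn": [0, 0, 0], "dp": [0, 0, 0], "grip": 0}
  ]
}}

```text
clock: 31.18
tcp_pos: [0.5839, -0.2459, 0.1316]
ee_rot: [0.708, 0.707, -0.0, 0.0]
contact_force: [-0.5, 0.2, -2.2]
opening: 0.0617
grip_force: 25.0
```

```bash
python3 - <<'E'
from h import *
import cv2
s=read_camera('side')
a=s[60:240,280:530]
cv2.imwrite('pics/c7.png',cv2.resize(a,None,fx=3,fy=3,interpolation=cv2.INTER_CUBIC)[...,::-1])
t=robot.sense()['tcp_pos']; print(t, (proj('side',t-[0,0,.0421])-[280,60])*3)
E
```

```text
[ 0.58402082 -0.2458924   0.13165739] [219.93378522 268.52673748]
```

View pics/c7.png

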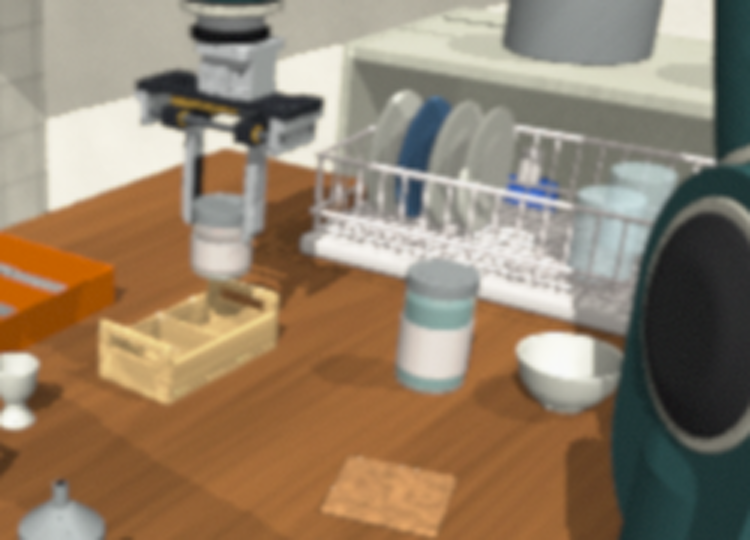

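Jam jar, foot at about (220,268), hangs above the far compartment as predicted, and the tall jar has not moved. Lowering.

Emit:
{"method": "servo_tool", "body": {
  "increments": [
    {"turn": [0, 0, 0], "dp": [0, 0.001, 0.01], "grip": 0},
    {"turn": [0, 0, 0], "dp": [0, 0, 0.025], "grip": 0},
    {"turn": [0, 0, 0], "dp": [0, 0, 0.035], "grip": 0},
    {"turn": [0, 0, 0], "dp": [0, 0, 0.03], "grip": 0},
    {"turn": [0, 0, 0], "dp": [0, 0, 0.02], "grip": 0},
    {"turn": [0, 0, 0], "dp": [0, 0, 0.01], "grip": 0},
    {"turn": [0, 0, 0], "dp": [0, 0, 0.003], "grip": 0},
    {"turn": [0, 0, 0], "dp": [0, 0, 0.002], "grip": 0},
    {"turn": [0, 0, 0], "dp": [0, 0, 0.001], "grip": 0},
    {"turn": [0, 0, 0], "dp": [0, 0, 0], "grip": 0}
  ]
}}

```text
clock: 32.48
tcp_pos: [0.5849, -0.2458, 0.0501]
ee_rot: [0.707, 0.707, 0.0, 0.0]
contact_force: [-0.1, 0.3, -3.3]
opening: 0.0615
grip_force: 25.0
```

Emit:
{"method": "servo_tool", "body": {
  "increments": [
    {"turn": [0, 0, 0], "dp": [0, 0, 0.0015], "grip": 0},
    {"turn": [0, 0, 0], "dp": [0, 0, 0.0015], "grip": 0},
    {"turn": [0, 0, 0], "dp": [0, 0, 0.001], "grip": 0},
    {"turn": [0, 0, 0], "dp": [0, 0, 0], "grip": 0}
  ]
}}

```text
clock: 32.98
tcp_pos: [0.5849, -0.2457, 0.0482]
ee_rot: [0.707, 0.707, -0.0, 0.0]
contact_force: [-5.5, 1.8, 10.3]
opening: 0.062
grip_force: 25.0
```

Emit:
{"method": "servo_tool", "body": {
  "increments": [
    {"turn": [0, 0, 0], "dp": [0, 0, -0.0015], "grip": 0},
    {"turn": [0, 0, 0], "dp": [0, 0, 0], "grip": 0.75},
    {"turn": [0, 0, 0], "dp": [0, 0, 0], "grip": 0.88},
    {"turn": [0, 0, 0], "dp": [0, 0, 0], "grip": 0.88},
    {"turn": [0, 0, 0], "dp": [0, 0, 0], "grip": 0.88},
    {"turn": [0, 0, 0], "dp": [0, 0, -0.02], "grip": 0.88},
    {"turn": [0, 0, 0], "dp": [0, 0, -0.06], "grip": 0.88},
    {"turn": [0, 0, 0], "dp": [0, 0, -0.07], "grip": 1},
    {"turn": [0, 0, 0], "dp": [0, 0, -0.07], "grip": 1},
    {"turn": [0, 0, 0], "dp": [0, 0, -0.03], "grip": 1}
  ]
}}

```text
clock: 34.22
tcp_pos: [0.5856, -0.2458, 0.2015]
ee_rot: [0.707, 0.707, 0.001, 0.002]
contact_force: [0.4, -0.0, -0.6]
opening: 0.0939
grip_force: 0.0
```

Emit:
{"method": "servo_tool", "body": {
  "increments": [
    {"turn": [0, 0, 0], "dp": [0.037, -0.017, 0], "grip": 1},
    {"turn": [0, 0, 0], "dp": [0.074, -0.034, 0], "grip": 1},
    {"turn": [0, 0, 0], "dp": [0.089, -0.041, 0], "grip": 1},
    {"turn": [0, 0, 0], "dp": [0.089, -0.041, 0], "grip": 1},
    {"turn": [0, 0, 0], "dp": [0.089, -0.041, 0], "grip": 1},
    {"turn": [0, 0, 0], "dp": [0.089, -0.041, 0], "grip": 1},
    {"turn": [0, 0, 0], "dp": [0.089, -0.041, 0], "grip": 1},
    {"turn": [0, 0, 0], "dp": [0.082, -0.038, 0], "grip": 1},
    {"turn": [0, 0, 0], "dp": [0.067, -0.031, 0], "grip": 1},
    {"turn": [0, 0, 0], "dp": [0.037, -0.018, 0], "grip": 1}
  ]
}}

```text
clock: 35.48
tcp_pos: [0.3781, 0.2014, 0.1985]
ee_rot: [0.707, 0.708, -0.0, 0.0]
contact_force: [0.7, -1.0, -0.2]
opening: 0.094
grip_force: 0.0
```

Emit:
{"method": "servo_tool", "body": {
  "increments": [
    {"turn": [0, 0, 0], "dp": [0, 0, 0], "grip": 1},
    {"turn": [0, 0, 0], "dp": [0, 0, 0], "grip": 1},
    {"turn": [0, 0, 0], "dp": [0, 0, 0], "grip": 1}
  ]
}}

```text
clock: 35.85
tcp_pos: [0.3798, 0.1988, 0.1983]
ee_rot: [0.708, 0.706, -0.0, -0.0]
contact_force: [0.1, -0.5, -0.7]
opening: 0.0939
grip_force: 0.0
```

Emit:
{"method": "servo_tool", "body": {
  "increments": [
    {"turn": [0, 0, 0], "dp": [0.003, 0, 0.04], "grip": 1},
    {"turn": [0, 0, 0], "dp": [0, 0, 0.05], "grip": 1},
    {"turn": [0, 0, 0], "dp": [0, 0, 0.05], "grip": 1},
    {"turn": [0, 0, 0], "dp": [0, 0, 0.05], "grip": 1},
    {"turn": [0, 0, 0], "dp": [0, 0, 0.035], "grip": 1},
    {"turn": [0, 0, 0], "dp": [0, 0, 0.012], "grip": 1},
    {"turn": [0, 0, 0], "dp": [0, 0, 0], "grip": 0.6},
    {"turn": [0, 0, 0], "dp": [0, 0, 0], "grip": 0.3},
    {"turn": [0, 0, 0], "dp": [0, 0, 0], "grip": 0},
    {"turn": [0, 0, 0], "dp": [0, 0, 0], "grip": 0}
  ],
  "newtons": 20
}}

```text
clock: 37.1
tcp_pos: [0.3797, 0.2014, 0.0565]
ee_rot: [0.707, 0.707, 0.0, 0.0]
contact_force: [-0.6, 0.1, -0.5]
opening: 0.0579
grip_force: 20.4
```

Emit:
{"method": "servo_tool", "body": {
  "increments": [
    {"turn": [0, 0, 0], "dp": [0, 0, 0], "grip": 0},
    {"turn": [0, 0, 0], "dp": [0, 0, 0], "grip": 0}
  ],
  "newtons": 20
}}

```text
clock: 37.35
tcp_pos: [0.3797, 0.2015, 0.0565]
ee_rot: [0.707, 0.707, 0.0, 0.0]
contact_force: [-0.3, -0.4, 7.0]
opening: 0.0577
grip_force: 20.0
```

Emit:
{"method": "servo_tool", "body": {
  "increments": [
    {"turn": [0, 0, 0], "dp": [0, 0, -0.01], "grip": 0},
    {"turn": [0, 0, 0], "dp": [0, 0, -0.03], "grip": 0},
    {"turn": [0, 0, 0], "dp": [0, 0, -0.05], "grip": 0},
    {"turn": [0, 0, 0], "dp": [0, 0, -0.04], "grip": 0},
    {"turn": [0, 0, 0], "dp": [0, 0, -0.02], "grip": 0},
    {"turn": [0, 0, 0], "dp": [0, 0, 0], "grip": 0}
  ],
  "newtons": 25
}}

```text
clock: 38.1
tcp_pos: [0.3797, 0.2013, 0.1464]
ee_rot: [0.708, 0.707, 0.0, 0.0]
contact_force: [0.0, 0.3, -3.1]
opening: 0.0576
grip_force: 25.0
```

Emit:
{"method": "servo_tool", "body": {
  "increments": [
    {"turn": [0, 0, 0], "dp": [-0.024, 0.014, 0], "grip": 0},
    {"turn": [0, 0, 0], "dp": [-0.048, 0.028, 0], "grip": 0},
    {"turn": [0, 0, 0], "dp": [-0.073, 0.041, 0], "grip": 0},
    {"turn": [0, 0, 0], "dp": [-0.079, 0.045, 0], "grip": 0},
    {"turn": [0, 0, 0], "dp": [-0.085, 0.048, 0], "grip": 0},
    {"turn": [0, 0, 0], "dp": [-0.085, 0.048, 0], "grip": 0},
    {"turn": [0, 0, 0], "dp": [-0.079, 0.045, 0], "grip": 0},
    {"turn": [0, 0, 0], "dp": [-0.066, 0.038, 0], "grip": 0},
    {"turn": [0, 0, 0], "dp": [-0.042, 0.024, 0], "grip": 0},
    {"turn": [0, 0, 0], "dp": [-0.024, 0.014, 0], "grip": 0}
  ]
}}

```text
clock: 39.35
tcp_pos: [0.5859, -0.1627, 0.1445]
ee_rot: [0.708, 0.706, -0.0, -0.001]
contact_force: [0.2, 1.3, -3.1]
opening: 0.0576
grip_force: 25.0
```

Emit:
{"method": "servo_tool", "body": {
  "increments": [
    {"turn": [0, 0, 0], "dp": [0, 0, 0], "grip": 0},
    {"turn": [0, 0, 0], "dp": [0, 0, 0], "grip": 0},
    {"turn": [0, 0, 0], "dp": [0, 0, 0], "grip": 0}
  ]
}}

```text
clock: 39.72
tcp_pos: [0.5858, -0.1607, 0.1463]
ee_rot: [0.707, 0.707, -0.0, 0.0]
contact_force: [0.5, 0.6, -2.4]
opening: 0.0579
grip_force: 25.0
```

```bash
python3 - <<'E'
from h import *
import cv2
s=read_camera('side')
a=s[60:260,155:455]
cv2.imwrite('pics/c8.png',cv2.resize(a,None,fx=2.6,fy=2.6,interpolation=cv2.INTER_CUBIC)[...,::-1])
t=robot.sense()['tcp_pos']; print(t, (proj('side',t-[0,0,.0565])-[155,60])*2.6)
E
```

```text
[ 0.58592441 -0.16087961  0.14636225] [468.77522974 253.72257458]
```

View pics/c8.png

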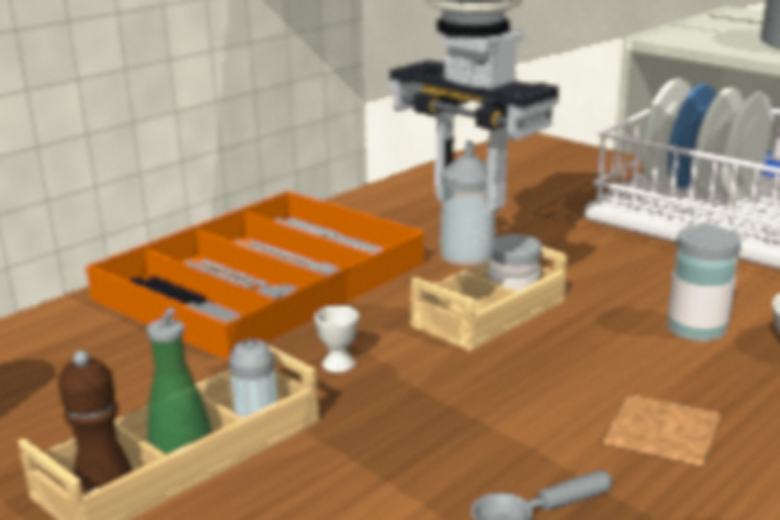

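Long caddy is complete, the jam jar is seated, and the pourer (foot at about (469,254)) is above the near compartment. Lowering.

Emit:
{"method": "servo_tool", "body": {
  "increments": [
    {"turn": [0, 0, 0], "dp": [-0.001, 0.001, 0.01], "grip": 0},
    {"turn": [0, 0, 0], "dp": [0, 0, 0.025], "grip": 0},
    {"turn": [0, 0, 0], "dp": [0, 0, 0.035], "grip": 0},
    {"turn": [0, 0, 0], "dp": [0, 0, 0.03], "grip": 0},
    {"turn": [0, 0, 0], "dp": [0, 0, 0.02], "grip": 0},
    {"turn": [0, 0, 0], "dp": [0, 0, 0.01], "grip": 0},
    {"turn": [0, 0, 0], "dp": [0, 0, 0.003], "grip": 0},
    {"turn": [0, 0, 0], "dp": [0, 0, 0.002], "grip": 0},
    {"turn": [0, 0, 0], "dp": [0, 0, 0.001], "grip": 0},
    {"turn": [0, 0, 0], "dp": [0, 0, 0], "grip": 0}
  ]
}}

```text
clock: 41.02
tcp_pos: [0.5868, -0.1624, 0.0648]
ee_rot: [0.707, 0.707, 0.0, 0.0]
contact_force: [0.2, -0.7, -2.7]
opening: 0.0577
grip_force: 25.0
```

Emit:
{"method": "servo_tool", "body": {
  "increments": [
    {"turn": [0, 0, 0], "dp": [0, 0, 0.0015], "grip": 0},
    {"turn": [0, 0, 0], "dp": [0, 0, 0.001], "grip": 0},
    {"turn": [0, 0, 0], "dp": [0, 0, 0.001], "grip": 0},
    {"turn": [0, 0, 0], "dp": [0, 0, 0], "grip": 0}
  ]
}}

```text
clock: 41.52
tcp_pos: [0.5867, -0.1623, 0.0626]
ee_rot: [0.707, 0.707, -0.0, 0.0]
contact_force: [-1.5, 0.8, 1.5]
opening: 0.0574
grip_force: 25.0
```

Seated. The pourer is at 0.0626, against 0.0625 expected. Releasing and rising clear.

Emit:
{"method": "servo_tool", "body": {
  "increments": [
    {"turn": [0, 0, 0], "dp": [0, 0, 0], "grip": 0.65},
    {"turn": [0, 0, 0], "dp": [0, 0, 0], "grip": 0.8},
    {"turn": [0, 0, 0], "dp": [0, 0, 0], "grip": 0.85},
    {"turn": [0, 0, 0], "dp": [0, 0, 0], "grip": 0.85},
    {"turn": [0, 0, 0], "dp": [0, 0, 0], "grip": 0.85},
    {"turn": [0, 0, 0], "dp": [0, 0, -0.02], "grip": 0.85},
    {"turn": [0, 0, 0], "dp": [0, 0, -0.06], "grip": 0.85},
    {"turn": [0, 0, 0], "dp": [0, 0, -0.07], "grip": 0.9},
    {"turn": [0, 0, 0], "dp": [0, 0, -0.07], "grip": 0.9},
    {"turn": [0, 0, 0], "dp": [0, 0, -0.03], "grip": 0.9}
  ]
}}

```text
clock: 42.78
tcp_pos: [0.5874, -0.1623, 0.2155]
ee_rot: [0.707, 0.707, 0.001, 0.001]
contact_force: [-0.3, 0.5, -0.5]
opening: 0.085
grip_force: 0.0
```

Emit:
{"method": "servo_tool", "body": {
  "increments": [
    {"turn": [0, 0, 0], "dp": [0, 0, -0.03], "grip": 0.9},
    {"turn": [0, 0, 0], "dp": [0, 0, 0], "grip": 0.9},
    {"turn": [0, 0, 0], "dp": [0, 0, 0], "grip": 0.9}
  ]
}}

```text
clock: 43.15
tcp_pos: [0.5862, -0.1623, 0.2294]
ee_rot: [0.707, 0.707, -0.0, -0.001]
contact_force: [0.2, 0.1, -0.7]
opening: 0.0844
grip_force: 0.0
```

```bash
python3 - <<'E'
from h import *
import cv2
s=read_camera('side')
a=s[60:290,155:455]
cv2.imwrite('pics/c9.png',cv2.resize(a,None,fx=2.6,fy=2.6,interpolation=cv2.INTER_CUBIC)[...,::-1])
E
```

```text
(no output)
```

View pics/c9.png

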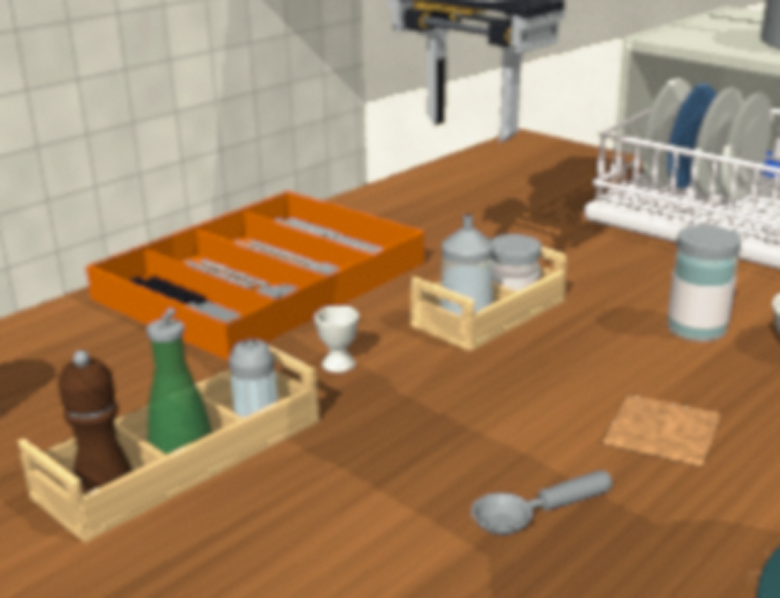

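All five items stand upright in their compartments: mill (92,420), cruet (175,385), salt (253,378), pourer (468,265) and jam jar (515,262). The tall jar at (705,280) hasn't moved and the gripper is clear.

```bash
python3 -c "
from cell import job
print(job.job_done())"
```

```text
the job is handed in; nothing more can be done
None
```

Both caddies are made up and the job is handed in at about 43 s: the long one holds the pepper mill, oil cruet and salt shaker with the cruet in the middle, the short one holds the jam jar and sugar pourer, and the tall jar was left where it stood.

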